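Sleeve a mask label plate and show it frosted end up over the light pad

TASK

Slide the label plate with the corner notch, plain end first, fully home into the white sleeve that sits in the wooden jig, so that only its frosted, notched end sticks out. Then take the sleeve with the plate in it out of the jig and show the frosted end over the middle of the light pad, about 15 cm above it: label face up, level from side to side, frosted end tipped upwards by about 30 degrees. Finish while still holding it there by the sleeve, keep still, do not let go, and leave the un-notched spare plate and the other loose things where they are.

Things in the scene. Friction and masses are not known exactly. Their poses are not given: they have to be found in the camera images.
- plate: label plate, dark grey acrylic 96 x 36 x 5 mm (x, y, z), 22 g, lying label face (z) up on the bench at any yaw. Its last 30 mm at the +x end are frosted (pale); that end has a square 10 x 10 mm notch in its +x +y corner (on the left, seen with the frosted end pointing away). Origin: centre of the underside: frosted end at x = +48, plain end at x = -48 mm
- label (a point): middle of the frosted area on the plate's label face: plate x = +33 mm, y = 0, z = 5 mm
- blank: spare plate, same size, look and axes as the label plate but with all four corners whole (no notch); lies on the bench, the two may be in either place; to be left alone
- sleeve: loose white sleeve, 60 x 47 x 15 mm, 60 g, sitting in the jig. Origin: centre of its underside; +x points out of the open mouth, z up. Floor 4 mm; channel 39 mm wide, z = 4 to 12 mm; closed end's inner face at x = -26 mm; two lips on top (z = 12 to 15 mm) leave a 23 mm slit along the middle. A plate fully home has its origin at sleeve x = +22, y = 0, z = 4 mm
- mouth (a point): middle of the sleeve's mouth, on its floor: sleeve x = +30, y = 0, z = 4 mm. The side walls flare outwards over the last 8 mm before the mouth, to 46 mm apart. 40 mm of a plate that is home sticks out of it
- jig: fixed wooden jig, origin at bench level, x as the sleeve's. Its 34 mm wide block carries the sleeve 30 mm above the bench; a stop (40 mm high) behind the closed end takes the push. Ears at x = -30 to -22 and +20 to +28 mm (out to y = +/-30 mm, 36 mm high, 1.5 mm beside the sleeve) guide it. Between them its sides are free for fingers; it lifts straight up. Base board 8 mm high
- pad: light pad, flat and fixed, 140 x 180 x 8 mm (x, y, z) with a white lit face and dark rim; origin: centre of its underside, on the bench
- tape: roll of tape lying flat, outer diameter 70 mm, 18 mm high; origin: centre of its underside; bystander
- jar: closed jar, diameter 50 mm, 55 mm high; origin: centre of its underside; bystander
- marker: felt marker lying along its x axis, 137 mm long, 18 mm wide, 17 mm high; origin on the underside; bystander
- duster: board duster 50 x 100 x 34 mm, felt below and wood above; origin: centre of its underside; bystander
Things that resemble listed ones, but are neither listed nor needed, are in the scene too. What is shaped like the sleeve but purple or red is not meant. Leave any red look-alike of the jig alone.

How it is judged:
By the outcome, as a careful person would: the job done as asked, in the order asked, and still so for the second after the job is handed in, while the arm keeps its last pose, push and grip.
It also fails if it takes over 51 s, if anything falls off the work surface, if the arm or the gripper's body presses on something with over 40 N, if the wrist force passes 120 N, or if a joint passes its speed limit or range.

ROBOT

A 6-joint arm with a two-finger parallel gripper is mounted at the origin on the work surface. World frame = base frame: x ahead of the robot, y to its left, z up, the work surface at z = 0. Lengths are in mm, angles in rad, forces in N, time in s.
With the tool pointing down it reaches from about 250 to 775 mm from the base axis. Payload 4 kg.
Tool frame: the origin (TCP) lies midway between the tips of the shut fingers; the grasp point (between the pads) lies 19 mm behind it; z points along the fingers, y is the line along which they close (so a half turn about z gives the same grasp; the last joint's range is limited). The gripper opens to 85 mm and grips with 20 to 120 N. Pads are 22 mm wide; open, the fingers measure 114 mm over their backs; the gripper's body (76 mm by 85 mm) begins 54 mm behind the grasp point. The pads swing forward as they close: fully open they stand 13 mm farther back than shut.
Start: joints at [1.175, 0.087, 1.371, -0, 1.684, -0.103], TCP at [158.758, 526.606, 231.341] pointing down, gripper open.
Joint ranges: [-3.1, 3.1], [-0.76, 2.03], [0.27, 2.55], [-1.08, 4.22], [0.17, 2.65], [-2.57, 2.57]. Speed limits (rad/s): [2.79, 2.79, 3.14, 3.14, 3.14, 3.14].

INTERFACE

Orientations are given as a unit quaternion [w, x, y, z].
In Python, from bench import robot gives the robot as it stands. The module is installed in compiled form; this text tells all that it offers.
- The arm moves only by the shell command python3 -m crank 'ROWS' [FORCE]. ROWS is JSON, a list that holds one entry, the list of rows, each a list of 7 numbers: the closure, from -1 (fully open) to 1 (shut), then the shift along the tool's x, y, z in mm, then the turn, a rotation vector about the tool's x, y, z in rad. In form: [[[jaw, x, y, z, wx, wy, wz], ...]]. A call has 1 to 20 rows; each row is the pose to reach, as a shift and turn from the pose commanded when the call began, along the tool's axes at that moment; what a row does not reach only later rows make up. A row lasts 1/12 s, in which the tool goes at most 41.7 mm and 7.16 degrees, less where a joint would pass 70% of its speed; a pose out of reach is approached as far as the arm can. A call with a gripper value outside its range is refused whole. The fingers move at their own pace and stop on an object; FORCE is the grip in N (left out, the last holds). Time passes only in rows, so rows that repeat a pose let the fingers close. It gives the time, the measured TCP pose, the force, the opening and the grip force at its end, in the units of the state.
- robot.get_obs(): the state, without advancing time (a new reading comes with each control period).
- robot.capture(name): name is "scene" or "top"; returns a dict with "color" (400x640x3 uint8, blue, green, red), "fx", "fy", "cx", "cy" (pixels), "world_from_camera" (4x4, takes a point from camera to world coordinates). Camera axes: x right, y down, z forward; pixel columns grow to the right and rows downward; lengths in mm; the calibration is good to about 2 mm. A picture is of the moment at which its call begins. There is no depth.
- robot.sign_off(): hands the job in; it is judged then, once.
The state is a dict: "time_s": time; "joint_pos": joint angles; "dq": joint speeds; "effort": joint torques, N m; "ee_pos": TCP position; "tool_rot": TCP orientation; "wrist_force": force on the tool from outside, world axes, zero at the start; "torque": the same for the moment, N m; "opening": opening from 0.0 (shut) to 1.0 (fully open); "grasp_force": force on a finger pad.
Only numpy, scipy, OpenCV 4.12 (cv2) and the standard library are available. Lean on these libraries where they do the work, as an engineer would, in place of code of your own. Each camera call takes 0.05 s, during which the arm holds its last target. There are 200 camera calls.

## Working session

There is one attempt and no reset: what is moved stays moved. The work goes in short steps, Python scripts to look and compute and a shell command to move; the robot and the scene stay as the last step left them, time stands still between calls to the robot, and variables do not carry over. Pictures are saved under pics/ and viewed, at most 10 in all, crops included, and the job is handed in when it is done.

```bash
mkdir -p pics; ls; cat > h.py <<'E'
import numpy as np, cv2
from scipy.spatial.transform import Rotation as R
from bench import robot
def load(n):
    d=np.load(f'pics/{n}.npz'); return {k:d[k] for k in d}
def grab(cam,n):
    c=robot.capture(cam); np.savez(f'pics/{n}.npz',**c); cv2.imwrite(f'pics/{n}.png',c['color']); return c
def ray(c,u,v,z):
    T=np.array(c['world_from_camera']); d=T[:3,:3]@np.array([(u-c['cx'])/c['fx'],(v-c['cy'])/c['fy'],1.]); o=T[:3,3]
    return o+d*(z-o[2])/d[2]
def proj(c,p):
    T=np.array(c['world_from_camera']); q=T[:3,:3].T@(np.array(p)-T[:3,3]); return np.array([c['fx']*q[0]/q[2]+c['cx'],c['fy']*q[1]/q[2]+c['cy']])
def rel(p,Rm,pos0,R0):
    "shift and rotvec in tool axes of pose0"
    return np.round(R0.T@(np.array(p)-pos0),1), np.round(R.from_matrix(R0.T@Rm).as_rotvec(),3)
def quat2m(q): return R.from_quat([q[1],q[2],q[3],q[0]]).as_matrix()
E
python3 - <<'E'
from h import *
print(robot.get_obs())
for n in('scene','top'):
    c=grab(n,n+'0'); print(n,c['fx'],c['cx'],c['cy'],np.round(c['world_from_camera'],3).tolist())
E
```

```text
pics
{'time_s': 0.0, 'joint_pos': array([ 1.17487542e+00,  8.80141436e-02,  1.37233043e+00,  1.40778785e-05,
        1.68360467e+00, -1.03110042e-01]), 'dq': array([-1.05420538e-03,  2.61763242e-03,  1.62272188e-03,  8.12755086e-06,
       -7.73671695e-04, -7.90361786e-04]), 'effort': array([ 8.32556325e-04, -3.51861513e+01, -3.13276362e+01, -1.53486699e-04,
        1.08351107e-02,  9.58502568e-06]), 'ee_pos': array([158.55807769, 526.10563072, 230.06817467]), 'tool_rot': array([-2.97739875e-04,  1.45882092e-01,  9.89301282e-01, -1.14007736e-03]), 'wrist_force': array([ 1.24011366, -0.27275588,  0.2329403 ]), 'torque': array([-0.00442267, -0.00559837,  0.01275061]), 'grasp_force': 0.0, 'opening': 1.001508286901996}
scene 485.5184856052882 317.4341379467983 198.9161511976701 [[0.874, 0.303, -0.38, 1087.562], [0.486, -0.571, 0.662, -937.124], [-0.017, -0.763, -0.646, 978.875], [0.0, 0.0, 0.0, 1.0]]
top 439.0462015172762 323.7107906631135 192.55346159686724 [[0.024, -0.994, 0.106, 412.784], [-1.0, -0.024, -0.001, 10.918], [0.004, -0.106, -0.994, 1214.447], [0.0, 0.0, 0.0, 1.0]]
```

View pics/top0.png

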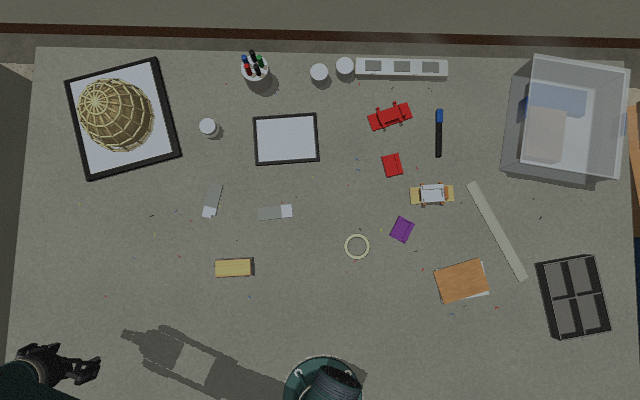

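View pics/scene0.png

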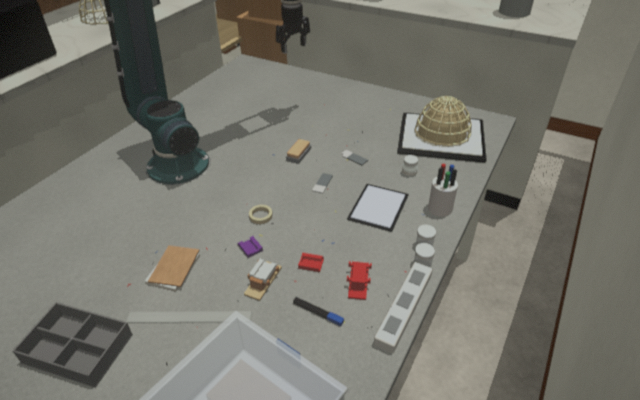

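The top view shows the plates at about (213,201) and (275,212), the pad at (286,139) and the jig with the white sleeve at (432,194). I'll enlarge the plates and the jig.

```bash
python3 - <<'E'
from h import *
t=load('top0')['color']; s=load('scene0')['color']
f=lambda im,x,y,w,h,k: cv2.resize(im[y:y+h,x:x+w],(w*k,h*k),interpolation=cv2.INTER_CUBIC)
a=f(t,195,175,100,50,8); b=f(t,400,170,65,50,8)[:, :400]; b=f(t,405,172,50,45,8); d=f(s,240,250,50,45,8)
e=np.hstack([b,d]); 
cv2.imwrite('pics/c1.png',np.vstack([a[:240*1+0] if 0 else cv2.resize(a,(800,400))[:, :], cv2.resize(e,(400,180))[:, :].repeat(1,0) if 0 else np.zeros((0,800,3),np.uint8)]))
cv2.imwrite('pics/c2.png',e)
E
```

```text
(no output)
```

View pics/c1.png

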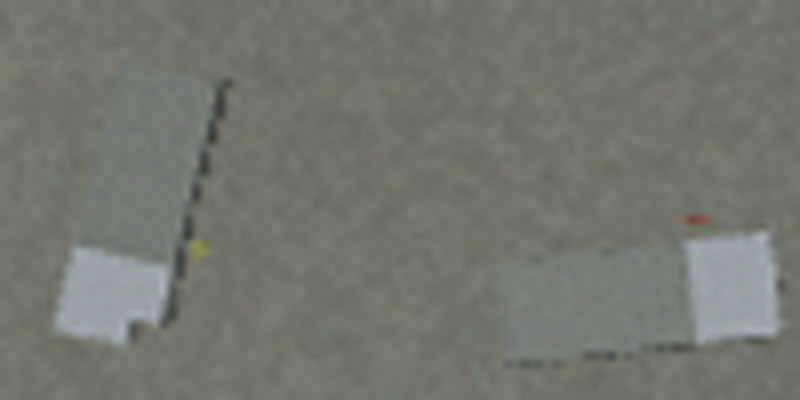

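View pics/c2.png

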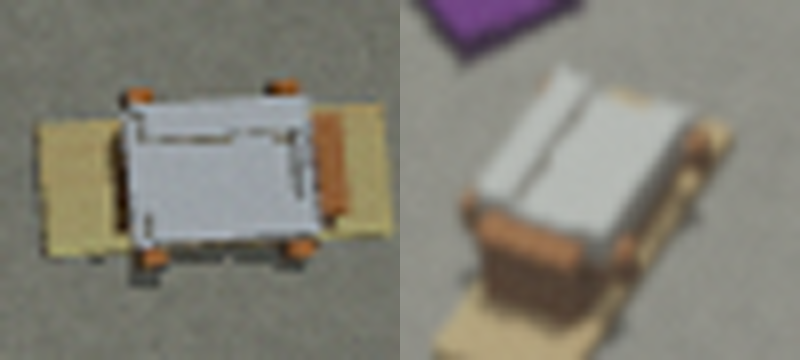

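The crops show the notched plate is the left one: its frosted end is at the bottom (around (208,212) in the top view) and the notch is at its lower right. The jig's stop is on the image's right, so the sleeve's mouth faces left, toward world +y. Next I'll measure both.

```bash
cat > m.py <<'E'
from h import *
K=8
def up(c,x,y,w,h): return cv2.GaussianBlur(cv2.resize(c['color'][y:y+h,x:x+w],None,fx=K,fy=K,interpolation=cv2.INTER_CUBIC),(0,0),3).astype(int)
def pts(m,x,y):
    n,l,s,_=cv2.connectedComponentsWithStats(m.astype(np.uint8)); i=1+np.argmax(s[1:,4]); cs,_=cv2.findContours((l==i).astype(np.uint8),0,1)
    p=max(cs,key=len)[:,0].astype(float); return (p+.5)/K-.5+[x,y], s[i,4]/K**2
def world(c,p,z): return np.array([ray(c,u,v,z)[:2] for u,v in p])
def rect(w):
    r=cv2.minAreaRect(w.astype(np.float32)); return np.round(r[0],1),np.round(r[1],1),round(r[2],1)
E
python3 - <<'E'
from m import *
c=load('top0')
# plate
x,y,w,h=195,178,35,45
im=up(c,x,y,w,h)
p,a=pts(im.min(2)>150,x,y); W=world(c,p,5); print('frost',rect(W),a)
d=im[...,0]-im[...,2]; print('b-r bg',np.percentile(d,[5,20,50,80,95]))
p,a=pts((d>2),x,y); W=world(c,p,5); print('plate b-r>2',rect(W),a)
x,y,w,h=412,176,40,36
im=up(c,x,y,w,h); d=im[...,0]-im[...,2]
p,a=pts((im.min(2)>140)&(d>0),x,y); W=world(c,p,45); print('sleeve',rect(W),a)
hsv=cv2.cvtColor(im.astype(np.uint8),cv2.COLOR_BGR2HSV)
x,y,w,h=400,170,65,50
im=up(c,x,y,w,h)
p,a=pts((im[...,2]-im[...,0]>25)&(im[...,2]<300),x,y); W=world(c,p,8); print('jigboard',rect(W),a)
x,y,w,h=245,105,85,68
im=up(c,x,y,w,h)
p,a=pts((im.min(2)>140),x,y); W=world(c,p,8); print('pad lit',rect(W),a)
p,a=pts((im.max(2)<80),x,y); W=world(c,p,8); print('pad rim',rect(W),a)
c=load('scene0')
x,y,w,h=345,180,68,55
im=up(c,x,y,w,h);p,a=pts((im.min(2)>140),x,y); W=world(c,p,8); print('scene pad',rect(W),a)
x,y,w,h=338,146,32,22
im=up(c,x,y,w,h); d=im[...,0]-im[...,2];p,a=pts(im.min(2)>150,x,y); W=world(c,p,5); print('scene frost',rect(W),a)
p,a=pts((d>2),x,y); W=world(c,p,5); print('scene plate',rect(W),a)
x,y,w,h=242,254,45,34
im=up(c,x,y,w,h); d=im[...,0]-im[...,2];p,a=pts((im.min(2)>140)&(d>-5),x,y); W=world(c,p,45); print('scene sleeve',rect(W),a)
E
```

```text
frost (array([480.9, 324.9]), array([32.8, 27.7]), 79.0) 99.09375
b-r bg [-10.  -9.  -8.   0.  11.]
plate b-r>2 (array([481.7, 323.9]), array([38. , 32.3]), 78.9) 134.375
sleeve (array([ 544.6, -281.5]), array([46.4, 61.7]), 5.6) 314.8125
jigboard (array([ 541.1, -242.7]), array([47.6, 30.5]), 5.0) 177.640625
pad lit (array([692. , 120.3]), array([118.5, 158.7]), 5.7) 2299.84375
pad rim (array([690.9, 119.6]), array([143.1, 182. ]), 5.7) 723.453125
scene pad (array([694.1, 117.9]), array([120.4, 160.5]), 5.6) 1366.734375
scene frost (array([483. , 323.5]), array([37.7, 31.2]), 81.6) 46.34375
scene plate (array([540.4, 308.5]), array([28.2, 39.6]), 78.7) 26.5625
scene sleeve (array([ 546.7, -286.3]), array([49.5, 61.1]), 3.9) 279.125
```

```bash
cat >> h.py <<'E'
def down(psi):
    "tool pointing down, tool y at world angle psi (deg)"
    a=np.radians(psi); y=np.array([np.cos(a),np.sin(a),0]); z=np.array([0,0,-1.]); return np.column_stack([np.cross(y,z),y,z])
E
python3 - <<'E'
from h import *
R0=down(np.degrees(1.278)); p0=np.array([158.758,526.606,231.341])
print(R0.round(3))
print(rel([488.7,322.9,60],down(78.7),p0,R0))
E
```

```text
[[-0.957  0.289  0.   ]
 [ 0.289  0.957  0.   ]
 [ 0.     0.    -1.   ]]
(array([-374.7,  -99.8,  171.3]), array([ 0.   ,  0.   , -0.096]))
```

```bash
python3 -m crank '[[[-0.4,-374.7,-99.8,171.3,0,0,-0.096],[-0.4,-374.7,-99.8,171.3,0,0,-0.096],[-0.4,-374.7,-99.8,171.3,0,0,-0.096],[-0.4,-374.7,-99.8,171.3,0,0,-0.096],[-0.4,-374.7,-99.8,171.3,0,0,-0.096],[-0.4,-374.7,-99.8,171.3,0,0,-0.096],[-0.4,-374.7,-99.8,171.3,0,0,-0.096],[-0.4,-374.7,-99.8,171.3,0,0,-0.096],[-0.4,-374.7,-99.8,171.3,0,0,-0.096],[-0.4,-374.7,-99.8,171.3,0,0,-0.096],[-0.4,-374.7,-99.8,171.3,0,0,-0.096],[-0.4,-374.7,-99.8,171.3,0,0,-0.096],[-0.4,-374.7,-99.8,171.3,0,0,-0.096],[-0.4,-374.7,-99.8,171.3,0,0,-0.096],[-0.4,-374.7,-99.8,171.3,0,0,-0.096],[-0.4,-374.7,-99.8,171.3,0,0,-0.096]]]' 50
python3 - <<'E'
from h import *
c=grab('top','top1'); s=grab('scene','scene1')
a=cv2.resize(c['color'][160:240,170:250],(400,400)); b=cv2.resize(s['color'][100:180,310:390],(400,400)); cv2.imwrite('pics/v1.png',np.hstack([a,b]))
E
```

```text
time_s: 1.43
ee_pos: [488.0, 324.3, 61.2]
tool_rot: [0.001, 0.097, 0.995, 0.001]
wrist_force: [-0.7, 0.1, 0.6]
opening: 0.702
grasp_force: 0.0
```

View pics/v1.png

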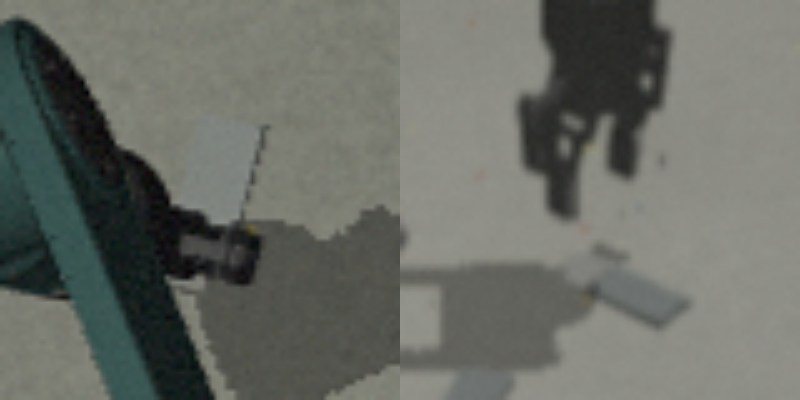

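The picture shows the fingers over the frosted part and straddling the plate, at about (230,250) in the left crop. Now I'll go down and grip.

```bash
python3 -m crank '[[[-0.4,0,0,30,0,0,0],[-0.4,0,0,50,0,0,0],[-0.4,0,0,56,0,0,0],[-0.4,0,0,59,0,0,0],[-0.4,0,0,59,0,0,0],[-0.4,0,0,59,0,0,0]]]' 50; python3 -m crank '[[[0.05,0,0,0,0,0,0],[0.05,0,0,0,0,0,0],[0.4,0,0,0,0,0,0],[0.4,0,0,0,0,0,0],[0.4,0,0,0,0,0,0],[0.4,0,0,0,0,0,0]]]' 50
```

```text
time_s: 2.03
ee_pos: [489.5, 323.5, 2.4]
tool_rot: [0.001, 0.098, 0.995, 0.001]
wrist_force: [0.3, 0.3, 0.4]
opening: 0.698
grasp_force: 0.0
time_s: 2.53
ee_pos: [489.7, 323.4, 2.9]
tool_rot: [0.001, 0.098, 0.995, 0.001]
wrist_force: [-0.2, 0.0, 5.6]
opening: 0.381
grasp_force: 49.2
```

```bash
python3 -m crank '[[[0.8,0,0,-10,0,0,0],[0.8,0,0,-40,0,0,0],[0.8,0,0,-60,0,0,0],[0.8,0,0,-60,0,0,0]]]' 50; python3 - <<'E'
from h import *
o=np.array([545,-282.]);a=np.radians(95.3);u=np.array([np.cos(a),np.sin(a)])
p=o+123.5*u; print(p, rel([*p,100],down(5.3),np.array([488.7,322.9,61]),down(78.7)))
s=grab('scene','scene2'); cv2.imwrite('pics/v2.png',cv2.resize(s['color'][80:160,320:400],(500,500)))
E
```

```text
time_s: 2.87
ee_pos: [491.8, 324.6, 67.0]
tool_rot: [0.004, 0.098, 0.995, 0.003]
wrist_force: [1.4, 1.2, 1.1]
opening: 0.377
grasp_force: 49.6
[ 533.59223245 -159.02799977] (array([-138.5, -463.8,  -39. ]), array([0.   , 0.   , 1.281]))
```

View pics/v2.png

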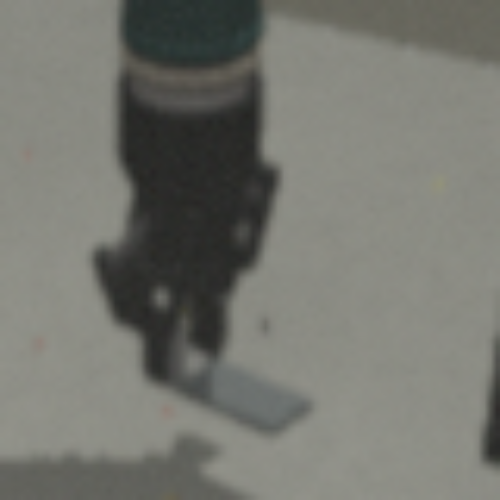

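The plate is held level at its frosted end, with the plain end sticking out. Next I'll carry it to in front of the mouth.

```bash
python3 -m crank '[[[0.8,-10,-35,-20,0,0,0.1],[0.8,-138.5,-463.8,-39,0,0,1.281],[0.8,-138.5,-463.8,-39,0,0,1.281],[0.8,-138.5,-463.8,-39,0,0,1.281],[0.8,-138.5,-463.8,-39,0,0,1.281],[0.8,-138.5,-463.8,-39,0,0,1.281],[0.8,-138.5,-463.8,-39,0,0,1.281],[0.8,-138.5,-463.8,-39,0,0,1.281],[0.8,-138.5,-463.8,-39,0,0,1.281],[0.8,-138.5,-463.8,-39,0,0,1.281],[0.8,-138.5,-463.8,-39,0,0,1.281],[0.8,-138.5,-463.8,-39,0,0,1.281],[0.8,-138.5,-463.8,-39,0,0,1.281],[0.8,-138.5,-463.8,-39,0,0,1.281],[0.8,-138.5,-463.8,-39,0,0,1.281],[0.8,-138.5,-463.8,-39,0,0,1.281],[0.8,-138.5,-463.8,-39,0,0,1.281],[0.8,-138.5,-463.8,-39,0,0,1.281],[0.8,-138.5,-463.8,-39,0,0,1.281]]]' 50;  python3 -m crank '[[[0.8,0,0,30,0,0,0],[0.8,0,0,50,0,0,0],[0.8,0,0,61,0,0,0],[0.8,0,0,63,0,0,0],[0.8,0,0,63,0,0,0],[0.8,0,0,63,0,0,0],[0.8,0,0,63,0,0,0]]]' 50; python3 - <<'E'
from h import *
o=robot.get_obs(); Rm=quat2m(o['tool_rot']); print('psi',np.degrees(np.arctan2(Rm[1,1],Rm[0,1])), 'z axis',Rm[:,2].round(4), o['ee_pos'])
s=grab('scene','scene3'); t=grab('top','top3')
a=cv2.resize(t['color'][150:214,376:456],(400,320)); b=cv2.resize(s['color'][215:295,225:325],(400,320)); cv2.imwrite('pics/v3.png',np.hstack([a,b]))
E
```

```text
time_s: 4.5
ee_pos: [533.9, -158.0, 100.0]
tool_rot: [-0.0, 0.673, 0.74, 0.0]
wrist_force: [-0.6, 0.5, 0.1]
opening: 0.381
grasp_force: 49.7
time_s: 5.08
ee_pos: [535.1, -159.5, 38.8]
tool_rot: [0.002, 0.673, 0.739, 0.001]
wrist_force: [0.1, 0.7, -0.2]
opening: 0.377
grasp_force: 49.7
psi 5.334658462862757 z axis [ 0.003  -0.0012 -1.    ] [ 535.07480603 -159.45187564   38.76081583]
```

View pics/v3.png

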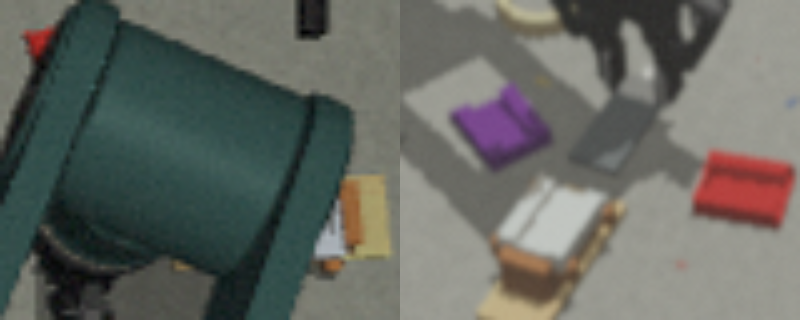

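The scene crop shows the plate ahead of the mouth, roughly in line with the sleeve. I'll compare its plain-end corners with the prediction.

```bash
python3 - <<'E'
from h import *
s=load('scene3')
f=lambda p:(np.array(p)-[400,0])/4+[225,215]
pl=[ray(s,*f(q),41)[:2] for q in [(571,157),(617,173)]]
sl=[ray(s,*f(q),45)[:2] for q in [(545,179),(621,205),(496,226),(573,253)]]
o=np.array([545,-282.]);a=np.radians(95.3);u=np.array([np.cos(a),np.sin(a)]);n=np.array([-u[1],u[0]])
for q in pl+sl: print(np.round(q,1), 'sleeve frame',round((q-o)@u,1),round((q-o)@n,1))
t=load('top0')
for X,Y in [(-30,-23.5),(-30,23.5),(30,23.5),(30,-23.5)]:
    w=[*(o+X*u+Y*n),45]; print(X,Y,(proj(t,w)-[405,172])*8, (proj(s,w)-[225,215])*4+[400,0])
E
```

```text
[ 530.3 -236.1] sleeve frame 47.0 10.4
[ 564.8 -233.9] sleeve frame 46.1 -24.1
[ 528.5 -263.4] sleeve frame 20.0 14.7
[ 584.2 -259.1] sleeve frame 19.2 -41.1
[ 523.7 -311.6] sleeve frame -27.5 24.0
[ 579.1 -307. ] sleeve frame -28.1 -31.6
-30 -23.5 [302.02806987  89.10759761] [560.0488408  251.28341475]
-30 23.5 [315.68446061 228.15526762] [494.66973872 228.99723569]
30 23.5 [137.20277401 240.3435585 ] [540.57919727 164.69169555]
30 -23.5 [124.29165803 101.16674969] [604.33661536 185.47679685]
```

```bash
python3 - <<'E'
from m import *
s=load('scene3')
x,y,w,h=263,226,32,36
im=up(s,x,y,w,h); d=im[...,0]-im[...,2]; g=im.mean(2)
for nm,M in [('d',d),('g',g)]:
    print(nm); print(M[4::16,4::16].astype(int))
E
```

```text
d
[[ -7  -7  -8  -8  -7  -4  -2  -3  -3  -8  -8  -8  -4  -4  -3  -2]
 [ -8  -9  -8  -9  -7  -6  -3  -3  -3  -6  -8  -7  -6  -3  -3  -2]
 [ -8  -8  -8  -8  -8  -7  -3  -2  -4  -5  -9  -8  -6  -4  -5  -3]
 [ -8  -9 -10  -7  -7  -6  -3  -2  -3  -6  -8  -7  -6  -4  -2  -4]
 [ -7  -6  -9  -8  -7  -8  -5  -2  -4  -5  -5  -6  -6  -3  -2  -3]
 [ -8  -6  -6  -8  -8  -7  -7  -4  -3  -5  -5  -5  -4  -3  -4  -1]
 [ -6  -6  -6  -7  -8  -7  -8  -6  -1  -4  -4  -4  -6  -5  -3  -4]
 [ -5  -6  -7  -6  -6  -8  -7   0   1   2   1  -2  -3  -2  -4  -6]
 [ -7  -6  -6  -6  -6  -6  -4   2   2   2   2   1   0  -2  -7  -8]
 [ -5  -7  -6  -6  -6  -3   2   1   2   0   0   1   1  -5  -8  -8]
 [ -6  -6  -6  -6  -3   0   0   0   1   1   1   0  -3  -7  -7  -7]
 [ -4  -6  -6  -5   0   1   2   1   0   1   1  -3  -6  -6  -7  -8]
 [ -4  -5  -5  -2   2   1   1   1   1   2   0  -7  -6  -6  -7  -7]
 [ -7  -6  -4   1   2   1   2   3   3   3  -4  -5  -5  -6  -7  -6]
 [ -6  -6  -3   0   3   2   2   3   2  -2  -6  -6  -5  -6  -6  -6]
 [ -7  -5  -5  -4  -3  -1   1   2   1  -5  -7  -6  -7  -6  -6  -7]
 [ -6  -5  -6  -6  -5  -6 
[... 617 characters left out ...]
  82  87  98 112  81  84 110]
 [102 103 101 102  99 111 105  82  83  82  82  81  81  93 132 148]
 [102 105 102 101 100  92  81  83  82  82  83  82  79 106 140 146]
 [101 104 101 101  94  83  82  82  83  82  82  80  84  99 107 137]
 [ 96 103 102  99  87  82  83  83  82  83  83  81 100 101 115 151]
 [ 90 101 100  90  82  82  82  83  82  94  86  95 103 103 104 129]
 [100 101  93  84  82  84  84  90 101 106  93 101 102 102 101 101]
 [101 102  82  77  79  87 107 118 116  93  98 101 102 101  98  99]
 [101 102  97  90  84  89 100 113  99  94 101 101  99 100 100 100]
 [106 101 100 100 101  98  93  88  89  98 101 101 109 130 121 100]
 [137 109 107 102 102 102 101 101 101 101 119 134 145 150 137 127]]
```

```bash
python3 - <<'E'
from m import *
s=load('scene3')
x,y,w,h=263,226,32,36
im=up(s,x,y,w,h); d=cv2.GaussianBlur((im[...,0]-im[...,2]).astype(np.float32),(0,0),5)
m=d>-2.2; m[:8*18]=0
o=np.array([545,-282.]);a=np.radians(95.3);u=np.array([np.cos(a),np.sin(a)]);n=np.array([-u[1],u[0]])
p,A=pts(m,x,y)
def sf(z): W=world(s,p,z)-o; return np.c_[W@u,W@n]
P=sf(41); L=P[P[:,1]>np.median(P[:,1])]; 
Q=sf(36)
# left edge: bins along x
for lo in range(52,92,5):
    k=(P[:,0]>lo)&(P[:,0]<=lo+5); k2=(Q[:,0]>lo)&(Q[:,0]<=lo+5)
    print(lo, 'left(z41)',P[k,1].max().round(1) if k.any() else None,'right(z36)',Q[k2,1].min().round(1) if k2.any() else None)
print('end x (z36)',Q[:,0].min())
# sleeve left lip outer edge in the first scene picture, same camera
x,y,w,h=242,254,45,34
c=load('scene0'); im=up(c,x,y,w,h); dd=im[...,0]-im[...,2];p,A=pts((im.min(2)>140)&(dd>-5),x,y)
P=sf(45)
for lo in range(-30,28,6):
    k=(P[:,0]>lo)&(P[:,0]<=lo+6); print(lo,P[k,1].max().round(1),P[k,1].min().round(1))
E
```

```text
52 left(z41) 14.9 right(z36) -20.2
57 left(z41) 15.2 right(z36) -20.2
62 left(z41) 15.2 right(z36) -20.1
67 left(z41) 15.0 right(z36) -20.4
72 left(z41) 14.9 right(z36) -20.3
77 left(z41) 14.7 right(z36) -19.6
82 left(z41) 14.3 right(z36) -19.1
87 left(z41) 14.4 right(z36) -18.8
end x (z36) 48.9458470341258
-30 22.9 -25.5
-24 22.6 -25.4
-18 23.1 -25.5
-12 22.8 -25.8
-6 23.5 -25.8
0 22.7 -25.8
6 21.2 -25.8
12 20.1 -26.2
18 21.7 -26.7
24 21.7 -23.1
```

```bash
python3 -m crank '[[[0.8,0,-1.6,0.8,0,0,0],[0.8,-6,-1.6,0.8,0,0,0],[0.8,-12,-1.6,0.8,0,0,0],[0.8,-16,-1.6,0.8,0,0,0],[0.8,-20,-1.6,0.8,0,0,0],[0.8,-24,-1.6,0.8,0,0,0],[0.8,-28,-1.6,0.8,0,0,0],[0.8,-32,-1.6,0.8,0,0,0],[0.8,-36,-1.6,0.8,0,0,0],[0.8,-40,-1.6,0.8,0,0,0],[0.8,-40,-1.6,0.8,0,0,0]]]' 50
```

```text
time_s: 6.1
ee_pos: [533.1, -184.4, 32.5]
tool_rot: [-0.014, 0.673, 0.74, 0.008]
wrist_force: [-1.6, 32.8, 0.9]
opening: 0.377
grasp_force: 49.5
```

Blocked: 33 N after about 25 mm, right at the mouth. I'll back off a little and look.

```bash
python3 - <<'E'
from h import *
s=grab('scene','scene4')
b=cv2.resize(s['color'][215:295,225:325],(750,600),interpolation=cv2.INTER_CUBIC); cv2.imwrite('pics/v4.png',b)
E
python3 -m crank '[[[0.8,10,0,0,0,0,0],[0.8,20,0,0,0,0,0],[0.8,24,0,0,0,0,0],[0.8,24,0,0,0,0,0],[0.8,24,0,0,0,0,0],[0.8,24,0,0,0,0,0]]]' 50
```

```text
time_s: 6.65
ee_pos: [534.0, -176.2, 36.6]
tool_rot: [0.001, 0.674, 0.739, -0.0]
wrist_force: [-0.1, -0.2, -0.2]
opening: 0.38
grasp_force: 50.8
```

View pics/v4.png

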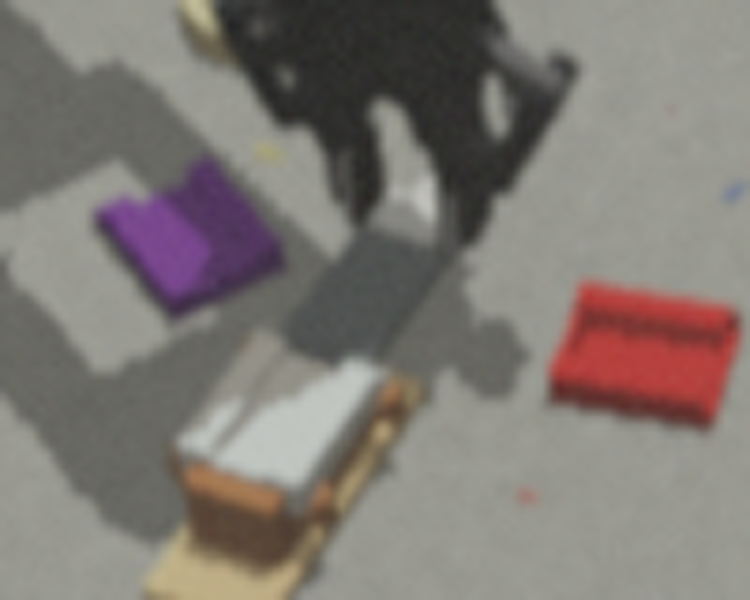

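The plate's plain end stopped right at the mouth. When it was gripped, contact with the bench pushed the tool up, so the plate probably hangs about 2 mm lower in the fingers and hit the sleeve floor. First I'll check whether it slipped.

```bash
python3 -m crank '[[[0.8,10,0,-2,0,0,0],[0.8,16,0,-2,0,0,0],[0.8,16,0,-2,0,0,0],[0.8,16,0,-2,0,0,0],[0.8,16,0,-2,0,0,0]]]' 50; python3 - <<'E'
from m import *
s=grab('scene','scene5')
x,y,w,h=263,226,32,36
o=np.array([545,-282.]);a=np.radians(95.3);u=np.array([np.cos(a),np.sin(a)]);n=np.array([-u[1],u[0]])
def meas(s,z):
    im=up(s,x,y,w,h); d=cv2.GaussianBlur((im[...,0]-im[...,2]).astype(np.float32),(0,0),5)
    m=d>-2.2; m[:8*18]=0
    p,A=pts(m,x,y)
    f=lambda z:(lambda W:np.c_[W@u,W@n])(world(s,p,z)-o)
    P=f(z+5);Q=f(z)
    for lo in range(52,92,8):
        k=(P[:,0]>lo)&(P[:,0]<=lo+8); k2=(Q[:,0]>lo)&(Q[:,0]<=lo+8)
        print(lo,P[k,1].max().round(1),Q[k2,1].min().round(1))
    # boundary grey/frost along the plate: brightness jump
    g=im.mean(2)
    prof=[]
    for X in range(60,100):
        q=proj(s,[*(o+X*u-1*n),z+5]); i,j=int((q[1]+.5-y)*K),int((q[0]+.5-x)*K); prof.append(int(g[i,j]) if 0<=i<h*K and 0<=j<w*K else -1)
    print('end',Q[:,0].min().round(1)); print(prof)
meas(load('scene3'),36); meas(s,36)
print(robot.get_obs()['ee_pos'])
E
```

```text
time_s: 7.07
ee_pos: [532.3, -159.1, 38.2]
tool_rot: [0.0, 0.673, 0.739, -0.0]
wrist_force: [-0.5, -0.4, -0.1]
opening: 0.376
grasp_force: 50.8
52 15.2 -20.2
60 15.2 -20.3
68 15.0 -20.4
76 14.9 -19.7
84 14.4 -18.9
end 48.9
[83, 82, 82, 82, 81, 81, 81, 81, 82, 82, 82, 83, 83, 83, 84, 83, 83, 82, 82, 82, 81, 81, 82, 82, 83, 83, 83, 82, 82, 82, 82, 82, 82, 81, 82, 82, 82, 82, 82, 82]
52 17.4 -17.6
60 17.5 -18.0
68 17.7 -17.6
76 17.8 -17.1
84 17.5 -17.7
end 48.1
[83, 83, 83, 82, 82, 82, 82, 82, 83, 83, 83, 83, 82, 82, 82, 81, 81, 81, 82, 82, 82, 82, 81, 81, 81, 81, 82, 83, 83, 83, 83, 82, 82, 81, 81, 81, 82, 82, 82, 82]
[ 532.2600978  -159.20454795   38.194583  ]
```

```bash
python3 -m crank '[[[0.8,-6,0.6,0,0,0,0],[0.8,-12,0.6,0,0,0,0],[0.8,-16,0.6,0,0,0,0],[0.8,-20,0.6,0,0,0,0],[0.8,-24,0.6,0,0,0,0],[0.8,-28,0.6,0,0,0,0],[0.8,-32,0.6,0,0,0,0],[0.8,-32,0.6,0,0,0,0]]]' 50
```

```text
time_s: 7.78
ee_pos: [536.1, -191.9, 38.3]
tool_rot: [0.0, 0.674, 0.739, 0.0]
wrist_force: [0.7, -0.6, -0.8]
opening: 0.382
grasp_force: 50.8
```

It's in: no force at 32 mm, well past the earlier blockage. I'll keep going.

```bash
python3 -m crank '[[[0.8,-4,0,0,0,0,0],[0.8,-8,0,0,0,0,0],[0.8,-12,0,0,0,0,0],[0.8,-16,0,0,0,0,0],[0.8,-20,0,0,0,0,0],[0.8,-24,0,0,0,0,0],[0.8,-28,0,0,0,0,0],[0.8,-32,0,0,0,0,0],[0.8,-35,0,0,0,0,0],[0.8,-38,0,0,0,0,0],[0.8,-38,0,0,0,0,0]]]' 50
```

```text
time_s: 8.7
ee_pos: [539.3, -229.5, 38.2]
tool_rot: [0.0, 0.674, 0.739, -0.0]
wrist_force: [0.5, 0.1, -0.9]
opening: 0.379
grasp_force: 50.8
```

```bash
python3 -m crank '[[[0.8,-2,0,0,0,0,0],[0.8,-4,0,0,0,0,0],[0.8,-5,0,0,0,0,0],[0.8,-6,0,0,0,0,0],[0.8,-6,0,0,0,0,0]]]' 50; python3 -m crank '[[[0.8,-1,0,0,0,0,0],[0.8,-2,0,0,0,0,0],[0.8,-3,0,0,0,0,0],[0.8,-3,0,0,0,0,0]]]' 50
```

```text
time_s: 9.12
ee_pos: [539.9, -234.9, 38.2]
tool_rot: [0.0, 0.674, 0.739, 0.0]
wrist_force: [0.5, -0.4, -0.3]
opening: 0.377
grasp_force: 50.8
time_s: 9.45
ee_pos: [540.2, -238.0, 38.2]
tool_rot: [0.0, 0.674, 0.739, 0.0]
wrist_force: [-0.2, -0.3, -0.1]
opening: 0.375
grasp_force: 50.8
```

```bash
python3 -m crank '[[[0.8,-1,0,0,0,0,0],[0.8,-2,0,0,0,0,0],[0.8,-3,0,0,0,0,0],[0.8,-3,0,0,0,0,0]]]' 50; python3 - <<'E'
from m import *
s=grab('scene','scene6'); t=grab('top','top6')
a=cv2.resize(t['color'][170:218,396:456],(400,320),interpolation=cv2.INTER_CUBIC); b=cv2.resize(s['color'][225:285,240:315],(400,320),interpolation=cv2.INTER_CUBIC); cv2.imwrite('pics/v6.png',np.hstack([a,b]))
E
```

```text
time_s: 9.78
ee_pos: [540.2, -238.9, 37.6]
tool_rot: [-0.002, 0.673, 0.739, 0.001]
wrist_force: [-0.3, 4.6, 0.3]
opening: 0.375
grasp_force: 50.9
```

View pics/v6.png

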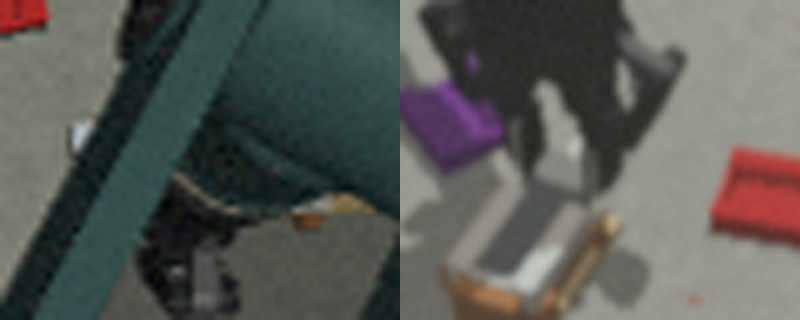

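The plate is visible in the slit, and light contact (4.6 N) came at 80 mm, about where home is expected. I'll push a little harder and check the frosted part that sticks out.

```bash
python3 -m crank '[[[0.8,-1,0,0,0,0,0],[0.8,-2,0,0,0,0,0],[0.8,-4,0,0,0,0,0],[0.8,-4,0,0,0,0,0],[0.8,-4,0,0,0,0,0]]]' 50; python3 - <<'E'
from m import *
s=load('scene6'); c0=load('scene0')
o=np.array([545,-282.]);a=np.radians(95.3);u=np.array([np.cos(a),np.sin(a)]);n=np.array([-u[1],u[0]])
for nm,c in(('before',c0),('after',s)):
  for Y in (4,0,-4,-8):
    r=[]
    for X in range(-36,40,3):
        q=proj(c,[*(o+X*u+(Y-1)*n),39]); r.append(int(cv2.getRectSubPix(c['color'],(1,1),(float(q[0]),float(q[1]))).mean()))
    print(nm,Y,r)
E
```

```text
time_s: 10.3
ee_pos: [540.1, -239.1, 36.9]
tool_rot: [-0.005, 0.673, 0.74, 0.003]
wrist_force: [-0.6, 12.9, 0.8]
opening: 0.383
grasp_force: 51.1
before 4 [118, 133, 164, 179, 183, 183, 182, 182, 181, 182, 183, 182, 184, 182, 182, 182, 182, 182, 182, 176, 166, 153, 143, 139, 138, 137]
before 0 [118, 134, 161, 179, 182, 182, 182, 182, 182, 182, 182, 183, 183, 183, 182, 182, 182, 182, 181, 177, 166, 152, 143, 139, 137, 138]
before -4 [116, 133, 162, 179, 182, 181, 181, 183, 181, 182, 182, 182, 182, 182, 182, 182, 182, 182, 182, 176, 164, 152, 142, 140, 140, 140]
before -8 [117, 132, 159, 179, 183, 183, 182, 182, 182, 182, 182, 183, 182, 182, 181, 182, 182, 182, 182, 178, 170, 158, 148, 143, 141, 141]
after 4 [106, 124, 124, 104, 84, 81, 80, 82, 81, 82, 81, 82, 80, 81, 81, 81, 81, 80, 80, 81, 82, 81, 83, 96, 114, 127]
after 0 [131, 146, 143, 112, 85, 82, 80, 81, 81, 81, 82, 80, 81, 81, 80, 81, 81, 81, 82, 80, 81, 82, 83, 94, 114, 129]
after -4 [134, 156, 158, 130, 104, 90, 85, 88, 86, 85, 84, 83, 82, 82, 83, 81, 82, 83, 82, 82, 83, 82, 85, 96, 116, 128]
after -8 [133, 150, 161, 163, 152, 145, 142, 144, 140, 131, 120, 112, 108, 106, 105, 105, 107, 106, 105, 107, 104, 92, 89, 96, 111, 122]
```

The frosted boundary and plain end are where a fully-home plate should be, and the push is solid (13 N, no further travel). I'll ease off, let go and rise.

```bash
python3 -m crank '[[[0.8,4,0,0,0,0,0],[0.8,6,0,0,0,0,0],[0.8,6,0,0,0,0,0],[0.8,6,0,0,0,0,0],[0,6,0,0,0,0,0],[-0.3,6,0,0,0,0,0],[-0.3,6,0,0,0,0,0],[-0.3,6,0,0,0,0,0],[-0.6,6,0,-20,0,0,0],[-0.6,6,0,-40,0,0,0],[-0.6,6,0,-60,0,0,0],[-0.6,6,0,-60,0,0,0]]]' 50; python3 -m crank '[[[-0.6,-20,0,0,0,0,0],[-0.6,-46.4,0.2,0,0,0,0],[-0.6,-46.4,0.2,0,0,0,0],[-0.6,-46.4,0.2,0,0,0,0],[-0.6,-46.4,0.2,0,0,0,0]]]' 60; python3 - <<'E'
from m import *
s=grab('scene','scene7'); t=grab('top','top7')
o=np.array([545,-282.]);a=np.radians(95.3);u=np.array([np.cos(a),np.sin(a)]);n=np.array([-u[1],u[0]])
for Y in (12,8,4,0,-4,-8):
    r=[]
    for X in range(24,80,3):
        q=proj(s,[*(o+X*u+(Y-1)*n),39]); r.append(int(cv2.getRectSubPix(s['color'],(1,1),(float(q[0]),float(q[1]))).mean()))
    print(Y,r)
E
```

```text
time_s: 11.3
ee_pos: [542.9, -240.5, 103.5]
tool_rot: [0.005, 0.674, 0.739, 0.001]
wrist_force: [1.1, 0.2, 1.2]
opening: 0.798
grasp_force: 0.0
time_s: 11.72
ee_pos: [544.4, -284.6, 97.3]
tool_rot: [-0.001, 0.674, 0.739, 0.0]
wrist_force: [0.3, -0.4, 0.6]
opening: 0.799
grasp_force: 0.0
12 [133, 121, 122, 141, 165, 184, 190, 191, 191, 184, 166, 123, 91, 85, 80, 68, 56, 50, 48]
8 [118, 117, 121, 138, 169, 186, 190, 185, 172, 138, 103, 84, 78, 74, 64, 53, 50, 46, 45]
4 [119, 119, 121, 142, 166, 178, 162, 131, 104, 82, 79, 74, 63, 54, 50, 48, 46, 47, 46]
0 [117, 117, 121, 139, 161, 158, 123, 92, 78, 69, 60, 53, 48, 46, 47, 47, 49, 54, 51]
-4 [120, 119, 122, 141, 160, 150, 120, 95, 74, 62, 54, 55, 53, 53, 58, 65, 77, 87, 82]
-8 [147, 132, 127, 141, 161, 171, 160, 149, 132, 118, 113, 113, 117, 120, 121, 123, 128, 131, 126]
```

The frosted edge sits at about 35 in the scene frame, where a plate that's home would have it (40 minus the 4 mm view offset). Now I'll grip the sleeve.

```bash
python3 -m crank '[[[-0.6,0,0,30,0,0,0],[-0.6,0,0,50,0,0,0],[-0.6,0,0,65,0,0,0],[-0.6,0,0,74,0,0,0],[-0.6,0,0,79,0,0,0],[-0.6,0,0,79,0,0,0],[-0.6,0,0,79,0,0,0]]]' 60; python3 -m crank '[[[-0.3,0,0,0,0,0,0],[0,0,0,0,0,0,0],[0.6,0,0,0,0,0,0],[0.6,0,0,0,0,0,0],[0.6,0,0,0,0,0,0],[0.6,0,0,0,0,0,0]]]' 60
```

```text
time_s: 12.4
ee_pos: [545.3, -285.0, 20.0]
tool_rot: [0.001, 0.673, 0.739, 0.0]
wrist_force: [0.1, -0.2, -0.7]
opening: 0.8
grasp_force: 0.0
time_s: 12.9
ee_pos: [545.6, -285.7, 21.1]
tool_rot: [0.001, 0.673, 0.739, 0.0]
wrist_force: [-1.9, 0.2, 6.1]
opening: 0.542
grasp_force: 62.9
```

The opening of 0.54 (46 mm) matches the sleeve. I'll lift it straight up gently, then tip the frosted end up so the plate can't slide out.

```bash
python3 -m crank '[[[0.6,0,0,-3,0,0,0],[0.6,0,0,-8,0,0,0],[0.6,0,0,-15,0,0,0],[0.6,0,0,-24,0,0,0],[0.6,0,0,-35,0,0,0],[0.6,0,0,-47,0,0,0],[0.6,0,0,-60,0,0,0],[0.6,0,0,-73,0,0.03,0],[0.6,0,0,-86,0,0.08,0],[0.6,0,0,-98,0,0.15,0],[0.6,0,0,-108,0,0.22,0],[0.6,0,0,-115,0,0.30,0],[0.6,0,0,-120,0,0.37,0],[0.6,0,0,-120,0,0.43,0],[0.6,0,0,-120,0,0.48,0],[0.6,0,0,-120,0,0.51,0],[0.6,0,0,-120,0,0.524,0],[0.6,0,0,-120,0,0.524,0],[0.6,0,0,-120,0,0.524,0]]]' 70; python3 - <<'E'
from m import *
s=grab('scene','scene8')
cv2.imwrite('pics/v8.png',cv2.resize(s['color'][180:290,200:320],(600,550),interpolation=cv2.INTER_CUBIC))
def pose(phi):
    f=np.radians(phi); t=np.radians(30)
    x=np.array([np.cos(t)*np.cos(f),np.cos(t)*np.sin(f),np.sin(t)]); y=np.array([np.sin(f),-np.cos(f),0]); return np.column_stack([x,y,np.cross(x,y)])
R0=pose(95.3); p0=np.array([544.4,-285,139.2]); R1=pose(10); L=np.array([692.5,119.3,158]); p1=L-R1@[54,0,-19]
o=robot.get_obs(); print(quat2m(o['tool_rot']).round(3).tolist(), R0.round(3).tolist())
print(p1)
for k in (.02,.06,.12,.19,.26,.34,.42,.5,.58,.66,.74,.81,.88,.94,.98,1):
    Rm=pose(95.3-85.3*k); p=p0+(p1-p0)*k+np.array([0,0,60*np.sin(np.pi*k)])
    d,w=rel(p,Rm,p0,R0); print([.6,*d.tolist(),*w.round(2).tolist()],end=',')
E
```

```text
time_s: 14.48
ee_pos: [544.9, -284.8, 139.5]
tool_rot: [-0.191, 0.65, 0.714, 0.174]
wrist_force: [-0.5, 0.7, -1.4]
opening: 0.537
grasp_force: 71.7
[[-0.081, 0.996, -0.046], [0.862, 0.094, 0.497], [0.5, 0.001, -0.866]] [[-0.08, 0.996, -0.046], [0.862, 0.092, 0.498], [0.5, 0.0, -0.866]]
[655.80077293 112.8289361  114.54551733]
[0.6, 8.3, 3.0, 1.0, -0.02, -0.0, 0.03],[0.6, 24.9, 8.9, 3.1, -0.04, -0.0, 0.08],[0.6, 49.7, 17.7, 6.6, -0.09, -0.0, 0.16],[0.6, 78.0, 28.1, 11.5, -0.14, -0.0, 0.24],[0.6, 105.5, 38.4, 17.8, -0.19, 0.0, 0.34],[0.6, 135.7, 50.2, 27.3, -0.25, -0.0, 0.44],[0.6, 164.2, 62.0, 39.7, -0.31, 0.0, 0.54],[0.6, 190.9, 73.8, 55.2, -0.37, -0.0, 0.64],[0.6, 215.7, 85.6, 73.9, -0.43, 0.0, 0.75],[0.6, 238.7, 97.5, 95.9, -0.49, 0.0, 0.85],[0.6, 260.0, 109.3, 120.7, -0.55, -0.0, 0.95],[0.6, 277.5, 119.6, 144.4, -0.6, -0.0, 1.04],[0.6, 294.2, 130.0, 169.4, -0.66, 0.0, 1.14],[0.6, 308.1, 138.8, 191.7, -0.7, 0.0, 1.21],[0.6, 317.3, 144.7, 206.7, -0.73, 0.0, 1.26],[0.6, 321.8, 147.7, 214.3, -0.74, 0.0, 1.29],
```

View pics/v8.png

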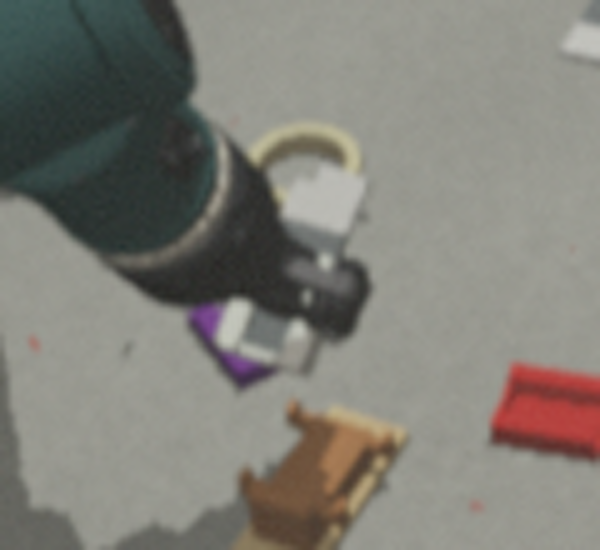

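The sleeve is clear of the jig, with the plate in it and only the frosted end sticking out. Next I'll carry it over the pad.

```bash
python3 -m crank '[[[0.6,8.3,3,1,-0.02,0,0.03],[0.6,24.9,8.9,3.1,-0.04,0,0.08],[0.6,49.7,17.7,6.6,-0.09,0,0.16],[0.6,78,28.1,11.5,-0.14,0,0.24],[0.6,105.5,38.4,17.8,-0.19,0,0.34],[0.6,135.7,50.2,27.3,-0.25,0,0.44],[0.6,164.2,62,39.7,-0.31,0,0.54],[0.6,190.9,73.8,55.2,-0.37,0,0.64],[0.6,215.7,85.6,73.9,-0.43,0,0.75],[0.6,238.7,97.5,95.9,-0.49,0,0.85],[0.6,260,109.3,120.7,-0.55,0,0.95],[0.6,277.5,119.6,144.4,-0.6,0,1.04],[0.6,294.2,130,169.4,-0.66,0,1.14],[0.6,308.1,138.8,191.7,-0.7,0,1.21],[0.6,317.3,144.7,206.7,-0.73,0,1.26],[0.6,321.8,147.7,214.3,-0.744,0,1.287],[0.6,321.8,147.7,214.3,-0.744,0,1.287],[0.6,321.8,147.7,214.3,-0.744,0,1.287],[0.6,321.8,147.7,214.3,-0.744,0,1.287],[0.6,321.8,147.7,214.3,-0.744,0,1.287]]]' 70; python3 - <<'E'
from m import *
o=robot.get_obs(); Rm=quat2m(o['tool_rot']); print(Rm.round(3).tolist(),o['joint_pos'].round(2),o['dq'].round(3)); L=np.array(o['ee_pos'])+Rm@[54,0,-19]; print('label',L)
s=grab('scene','scene9'); t=grab('top','top9')
for nm,c in(('scene',s),('top',t)):
    q=proj(c,L); x,y=int(q[0])-20,int(q[1])-20; print(nm,q.round(1),[proj(c,np.array(o['ee_pos'])+Rm@[X,Y,-19]).round(1).tolist() for X,Y in((69,-18),(69,18),(39,18),(39,-18))])
    g=c['color'].mean(2).astype(int)[y:y+40,x:x+40]; print(x,y); print('\n'.join(' '.join('%3d'%v for v in r) for r in g[::2,::2]))
E
```

```text
time_s: 16.2
ee_pos: [656.5, 111.8, 116.0]
tool_rot: [-0.023, 0.962, 0.085, 0.259]
wrist_force: [0.5, 0.2, -0.4]
opening: 0.536
grasp_force: 71.9
[[0.851, 0.175, 0.494], [0.152, -0.985, 0.088], [0.502, 0.0, -0.865]] [0.05 0.07 1.71 0.08 0.84 1.41] [-0.009  0.003 -0.003 -0.001  0.     0.006]
label [693.04921367 118.29352155 159.52228219]
scene [381.3 164.5] [[387.4, 159.7], [384.5, 166.8], [375.2, 169.5], [378.1, 162.3]]
361 144
 51  59  61 136 147 145 146 147 147 144 143 146 143 143 144 142 144 143 134  48
 53  84  55 102 146 145 148 148 145 146 145 147 145 146 143 144 144 144 131  46
 46  52  53  71 140 146 146 147 146 146 146 145 143 145 147 145 144 144 104  48
 50  47  49  55 127 143 146 147 147 147 145 146 145 145 144 146 143 146  91  50
 51  48  51  84 137 143 147 147 150 148 145 146 145 145 146 145 145 145  84  43
 52  49  50  84 143 145 147 146 145 147 145 146 146 146 143 144 144 143 123  96
 49  50  46  66 140 145 147 146 145 144 145 146 146 145 143 142 141 141 143 142
 52  46  50  90 143 145 143 145 145 145 143 145 144 145 146 143 143 143 143 141
 70  50  44  59 128 145 146 
[... 1922 characters left out ...]
 175 163 157 155 158 158 156 156 158 169 173 173 174 173 173
175 171 173 174 173 171 168 157 154 156 156 158 160 156 174 174 172 174 174 175
175 174 172 169 173 174 175 159 163 162 163 133 107  85 162 173 172 173 175 172
172 175 176 174 172 173 176  97  83  85  83  81  83  83 113 158 170 172 172 174
172 170 172 172 171 173 175 102  87  82  85  86  89  83  93 151 171 171 172 172
173 175 169 172 173 175 118  81  85  87  88  86  86  99 167 166 166 172 174 173
172 176 169 175 173 173 163 166 170  88  85  83  87  80 168 168 178 181 178 145
171 172 174 173 174 174 174 167 168 110  84  83  87  82 162 167  95  87  83 136
173 174 173 173 173 177 125 160 167 106  84  89  90  83 163 168 102  75  41 133
```

The measured label point is (693, 118, 160). That is over the pad's centre, about 151 mm above its face and tipped 30.1°. The top image's frosted corners agree to about 1 px. I'll let it settle, then hand in.

```bash
python3 -m crank '[[[0.6,0,0,0,0,0,0],[0.6,0,0,0,0,0,0],[0.6,0,0,0,0,0,0],[0.6,0,0,0,0,0,0],[0.6,0,0,0,0,0,0],[0.6,0,0,0,0,0,0]]]' 70 && python3 -c "
from bench import robot
print(robot.sign_off())"
```

```text
time_s: 16.8
ee_pos: [656.0, 112.9, 114.6]
tool_rot: [-0.023, 0.962, 0.085, 0.258]
wrist_force: [0.3, -0.8, -0.9]
opening: 0.536
grasp_force: 71.9
the job is handed in; nothing more can be done
None
```

I handed the job in at 16.8 s: the notched plate is fully home in the white sleeve, held still by the sleeve with the frosted end about 15 cm above the middle of the light pad, label face up, level from side to side and tipped up about 30°; the first insertion try stopped at the mouth with about 33 N, and the second went in cleanly.

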